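# Bolt the stone-mould travel case shut against its spring safety catch

## Robot

A 6-joint arm with a two-finger parallel gripper is mounted at the origin on the work surface. World frame = base frame: x ahead of the robot, y to its left, z up, the work surface at z = 0. Lengths are in m, angles in rad, forces in N, time in s.
With the tool pointing down it reaches from about 0.375 to 0.9 m from the base axis. Payload 3.1 kg.
Tool frame: the origin (TCP) lies between the finger pads; the fingertips stand 19 mm ahead of it and the grasp point (between the pads) is the TCP; z points along the fingers, y is the line along which they close (so a half turn about z gives the same grasp; the last joint's range is limited). The gripper opens to 87 mm and grips with 3 to 60 N. Pads are 19 mm wide; open, the fingers measure 117 mm over their backs; the gripper's body (75 mm by 190 mm) begins 51 mm behind the grasp point.
Start: joints at [-1.508, 0.527, 1.433, -0, 1.181, -0.178], TCP at [0.15, -0.607, 0.242] pointing down, gripper open.
Joint ranges: [-3.08, 3.08], [-0.75, 2.2], [0.22, 2.44], [-1.43, 4.57], [0, 2.65], [-2.85, 2.85]. Speed limits (rad/s): [2.79, 2.79, 3.14, 3.14, 3.14, 3.14].

## Interface

Orientations are given as a unit quaternion [x, y, z, w].
In Python, from rig import robot, camera, camera_info, hand_in gives the robot as it stands.
- The arm moves only by the shell command python3 -m handwheel 'ROWS' [FORCE]. ROWS is a JSON object of lists of equal length, an entry for each row: "hand": the opening, from 0 (shut) to 1 (fully open); "translation": the shift along the world's x, y, z in mm, a list of three; "turn": the turn, a rotation vector about the world's x, y, z in rad, a list of three. In form: {"hand": [hand, ...], "translation": [[tx, ty, tz], ...], "turn": [[ax, ay, az], ...]}. A call has 1 to 12 rows; each row is the pose to reach, as a shift and turn from the pose commanded when the call began; what a row does not reach only later rows make up. A row lasts 1/12 s, in which the tool goes at most 41.7 mm and 7.16 degrees, less where a joint would pass 70% of its speed; a pose out of reach is approached as far as the arm can. A call with a gripper value outside its range is refused whole. The fingers move at their own pace and stop on an object; FORCE is the grip in N (left out, the last holds). Time passes only in rows, so rows that repeat a pose let the fingers close. It gives the time, the measured TCP pose, the force, the opening and the grip force at its end, in the units of the state.
- robot.get_obs(): the state, without advancing time (a new reading comes with each control period).
- camera(name): name is "side" or "top" or "wrist"; returns (picture, depth): 384x512x3 uint8, red, green, blue; 384x512 float32, m along the optical axis (not along the pixel's ray), 0 where there is no reading.
- camera_info(name): a dict with "vertical_fov" (degrees; the focal length in pixels is half the picture's height over the tangent of half this angle, whatever the lens; pixels are square), "cx", "cy" (the principal point, pixels), "k1" (the pictures are not rectified: a ray, as slopes to the right and down, at radius r is drawn at 1 + k1 r^2 times it, then the intrinsics apply), "world_from_camera" (4x4, takes a point from camera to world coordinates). Camera axes: x right, y down, z forward; pixel columns grow to the right and rows downward; lengths in m; the calibration is good to about 2 mm. A picture is of the moment at which its call begins: read the wrist's pose just before it. camera_info takes no time and is no camera call; for the wrist camera it gives the pose at the moment of the call.
- hand_in(): hands the job in; it is judged then, once.
The state is a dict: "time": time; "q": joint angles; "joint_velocities": joint speeds; "joint_torque": joint torques, N m; "position": TCP position; "tool_rot": TCP orientation; "ft_force": force on the tool from outside, world axes, zero at the start; "moment": the same for the moment, N m; "grip_width": finger opening in m; "grip_force": force on a finger pad.
Only numpy, scipy, OpenCV 4.12 (cv2) and the standard library are available. Lean on these libraries where they do the work, as an engineer would, in place of code of your own. Each camera call takes 0.05 s, during which the arm holds its last target. There are 200 camera calls.

## Task

The carved stone moulds are packed: bolt their travel case shut. With one fingertip hold down the spring safety catch (the long ribbed thumb plate beside the bolt) and, while it is held, push the bolt by its upright knob with the other fingertip, across the seam of the two lids and fully home in its keeper; then take the hand away so that the catch springs back up and locks the bolt. Nothing needs gripping: leave both lids lying shut, and leave the needle tool, the stone pieces and the bowl where they are.

Things in the scene. Friction and masses are not known exactly. Their poses are not given: they have to be found in the camera images.
- case: Heavy fixed plywood travel case, 300 (x) by 420 (y) by 115 mm high to the top of its two lids, which meet at a seam along x in the middle and are hinged at the two y ends. Origin: middle of its underside. Axes: z up; the bolt slides along -y, from the +y lid towards the keeper on the -y lid; +x points from the thumb plate to the bolt.
- knob_top (a point): Centre of the top face of the bolt's knob, an upright plain steel cylinder 20 mm across and 30 mm tall on the bolt (round 14 mm bar along y). It is 54 mm above the lid, 169 mm above the table, 30 mm above the top of the bar and 27 mm above the two guide straps over the bar. Moves with the bolt; axes as the case. The bolt slides at a push of 2 to 4 N.
- plate_top (a point): Centre of the top of the spring safety catch: level ribbed steel thumb plate 70 mm long (y), 30 wide (x), 5 thick, beside the knob, its centre 40 mm to the -x side of the bolt's axis. Up, it is 42 mm above the lid. It goes straight down 10 mm to a hard stop; spring 4 N at first, 8 N fully down. Down, it is 5 mm higher than the straps. Moves with the plate; axes as the case.
- keeper (a point): Centre of the top of the keeper, a steel strap 20 by 20 mm on the -y lid, 27 mm above the lid; the bolt's end enters it. Axes as the case.
- bolt (a joint): How far the bolt has slid towards the keeper, m: 0 drawn back (0 to 0.0015 at the start), 0.035 fully home at its stop. The catch's tongue blocks a lug on the bolt's side unless the catch is down 6.5 mm or more; the lug then rides over the tongue and is past it from 0.032, where the catch, let go, springs up behind it.
- catch (a joint): How far the catch is pressed down, m: 0 fully up, 0.010 at its stop. A spring returns it, unless the bolt's lug lies over its tongue.
- leaf_a (a joint): Opening angle, rad, of the +y lid, which carries bolt and catch: 0 shut (lying level), grows as it lifts.
- leaf_b (a joint): Opening angle, rad, of the -y lid, which carries the keeper: 0 shut, grows as it lifts.
- needle: Modelling needle: wooden handle 120 mm long and 9 mm thick with a steel needle 58 mm beyond it, lying loose on the lid that carries the bolt, on the far side of the bolt from the thumb plate. Origin under the middle of the handle; x along it.
- offcut: Small flat piece of stone, 75 by 110 by 12 mm, with little red clay flowers (5 mm high) on it, lying loose on the lid with the keeper. Origin in the middle of its underside.
- bowl: Round steel water bowl, empty, 150 mm across and 50 mm high, loose on the table to one side of the case. Origin in the middle of its underside.
- slab: Carved stone mould slab, 200 by 160 by 30 mm, 2.6 kg, loose on the table on the other side. Origin in the middle of its underside.

How it is judged:
By the outcome, as a careful person would: the job done as asked, in the order asked, and still so for the second after the job is handed in, with the robot touching nothing.
It also fails if it takes over 42 s, if anything falls off the work surface, if the arm or the gripper's body presses on something with over 40 N, if the wrist force passes 120 N, or if a joint passes its speed limit or range.

## Working session

There is one attempt and no reset: what is moved stays moved. The work goes in short steps, Python scripts to look and compute and a shell command to move; the robot and the scene stay as the last step left them, time stands still between calls to the robot, and variables do not carry over. Pictures are saved under pics/ and viewed, at most 10 in all, crops included, and the job is handed in when it is done.

```bash
mkdir -p pics
cat > h.py <<'E'
import numpy as np, cv2
from rig import robot, camera, camera_info, hand_in
def cloud(name):
    i=camera_info(name); p,d=camera(name); H,W=d.shape
    f=H/2/np.tan(np.radians(i["vertical_fov"])/2)
    K=np.array([[f,0,i["cx"]],[0,f,i["cy"]],[0,0,1.]])
    v,u=np.mgrid[:H,:W]
    s=cv2.undistortPoints(np.stack([u,v],-1).reshape(-1,1,2).astype(float),K,np.array([i["k1"],0,0,0.])).reshape(H,W,2)
    c=np.dstack([s*d[...,None],d]); T=np.array(i["world_from_camera"])
    w=c@T[:3,:3].T+T[:3,3]; w[d==0]=np.nan
    return p,w
def save(p,n): cv2.imwrite(f"pics/{n}.png",p[...,::-1])
E
python3 - <<'E'
from h import *
ps=[]
for n in("top","side"):
    p,w=cloud(n); np.save(n+".npy",w); cv2.imwrite(n+"_full.png",p[...,::-1]); ps.append(p)
    print(n,np.array(camera_info(n)["world_from_camera"]).round(3).tolist())
save(ps[0],"top1");save(ps[1],"side1")
print(robot.get_obs())
E
```

```text
top [[0.007, -0.988, 0.155, 0.34], [-1.0, -0.006, 0.012, -0.003], [-0.011, -0.155, -0.988, 1.554], [0.0, 0.0, 0.0, 1.0]]
side [[-0.961, -0.21, 0.179, 0.267], [-0.276, 0.708, -0.65, 1.068], [0.01, -0.674, -0.738, 1.351], [0.0, 0.0, 0.0, 1.0]]
{'time': 0.1, 'q': array([-1.50749478e+00,  5.28368985e-01,  1.43379149e+00, -3.57755651e-06,
        1.18143525e+00, -1.78505598e-01]), 'joint_velocities': array([ 1.62382334e-03, -1.57870660e-03, -3.77232796e-03,  1.84105580e-03,
        2.40405046e-03, -5.59760998e-05]), 'joint_torque': array([-3.33832159e-04, -4.40985990e+01, -1.77150911e+01,  6.35318086e-02,
        5.34290413e-02, -4.44920465e-05]), 'position': array([ 0.14964399, -0.60615961,  0.24066656]), 'tool_rot': array([ 9.92699482e-01,  1.20609850e-01,  5.60068775e-05, -9.99965656e-04]), 'ft_force': array([-0.01992262, -0.20598295, -0.32115227]), 'moment': array([0.01615878, 0.00921967, 0.00522281]), 'grip_force': 0.0, 'grip_width': 0.08691314420934405}
```

View pics/top1.png

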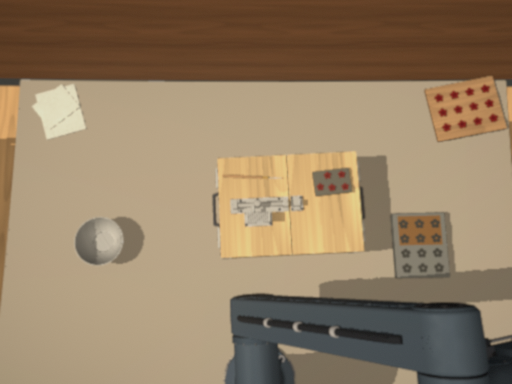

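View pics/side1.png

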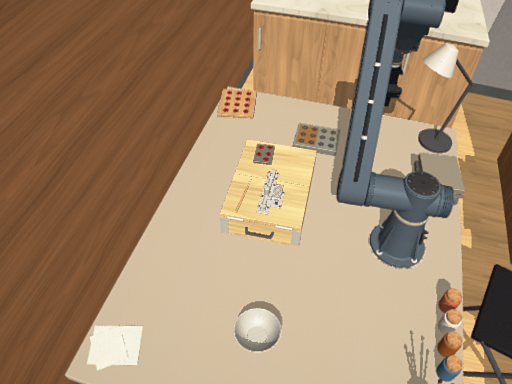

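The top view shows the case at u 218–362, v 152–258. The bolt and knob are at about (230–305, 205), the plate below at about (258, 217), the needle above the bolt at (250, 177) and the stone piece at (332, 181). Next I'll measure heights.

Run:
```python
from h import *
w=np.load("top.npy"); p=cv2.imread("top_full.png")
x,y,z=w[...,0],w[...,1],w[...,2]
r=np.zeros(z.shape,bool); r[140:270,205:375]=1
lid=r&(z>.105)&(z<.122)
rect=cv2.minAreaRect(np.stack([x[lid],y[lid]],1).astype(np.float32)*1000); print("lid",rect,np.median(z[lid]))
for lo,hi in((.162,.176),(.15,.162),(.137,.147),(.125,.136)):
    m=r&(z>lo)&(z<hi); n,l,s,c=cv2.connectedComponentsWithStats(m.astype(np.uint8))
    for k in range(1,n):
        if s[k,4]>3: q=w[l==k]; print(lo,s[k],np.median(q,0).round(4),q.min(0).round(3),q.max(0).round(3))
w=np.load("side.npy");z=w[...,2]
for lo,hi in((.162,.176),(.15,.162)):
    m=(z>lo)&(z<hi); m[:150]=0;m[230:]=0;m[:,:220]=0;m[:,320:]=0
    q=w[m]; print("side",len(q),np.median(q,0).round(4),q.min(0).round(3),q.max(0).round(3))
save(cv2.resize(p[140:270,205:375],None,fx=4.5,fy=4.5,interpolation=cv2.INTER_CUBIC)[...,::-1],"crop1")
```

```text
lid ((522.979736328125, -88.05744934082031), (303.3539123535156, 435.08929443359375), 3.394702434539795) 0.11577561080523369
0.162 [254 200   7   7  36] [0.5161 0.007  0.1683] [ 0.508 -0.002  0.163] [0.526 0.016 0.175]
0.15 [254 205   4   3   5] [0.5085 0.0128 0.1565] [0.507 0.007 0.152] [0.512 0.016 0.162]
0.15 [246 212  24  12 235] [0.4768 0.004  0.1573] [ 0.459 -0.028  0.15 ] [0.492 0.039 0.162]
0.137 [293 199   7   8  46] [ 0.5232 -0.1069  0.1425] [ 0.511 -0.116  0.137] [ 0.533 -0.098  0.147]
0.137 [261 200  28   7  90] [ 0.5174 -0.0456  0.1406] [ 0.511 -0.084  0.137] [ 0.529 -0.005  0.147]
0.137 [233 202  21  10  81] [0.5134 0.0513 0.1405] [0.497 0.019 0.137] [0.522 0.078 0.146]
0.137 [257 209   4   2   4] [0.4995 0.0027 0.1392] [ 0.499 -0.002  0.138] [0.503 0.007 0.141]
0.125 [312 167  40  30 784] [ 0.5859 -0.2132  0.1291] [ 0.543 -0.271  0.125] [ 0.632 -0.156  0.136]
0.125 [230 175   2   2   4] [0.6039 0.087  0.1281] [0.602 0.086 0.125] [0.606 0.088 0.131]
0.125 [233 175   4   2   5] [0.6027 0.0737 0.126 ] [0.602 0.071 0.125] [0.606 0.08  0.128]
0.125 [258 177   3   2   4] [0.
[... 469 characters left out ...]
 4] [0.5158 0.0528 0.1355] [0.514 0.048 0.135] [0.517 0.057 0.136]
0.125 [273 205   3   2   5] [ 0.5126 -0.0428  0.1345] [ 0.512 -0.046  0.131] [ 0.515 -0.04   0.136]
0.125 [293 207   2   4   4] [ 0.5062 -0.1021  0.1253] [ 0.502 -0.102  0.125] [ 0.511 -0.099  0.126]
0.125 [296 206   4   1   4] [ 0.5128 -0.112   0.1322] [ 0.513 -0.116  0.129] [ 0.513 -0.108  0.135]
0.125 [233 209   3   2   4] [0.503  0.0737 0.1279] [0.5   0.072 0.127] [0.503 0.078 0.132]
0.125 [255 209   6   4  17] [0.4975 0.0071 0.133 ] [ 0.494 -0.002  0.129] [0.504 0.013 0.136]
side 24 [0.5183 0.0111 0.1657] [ 0.465 -0.001  0.162] [0.528 0.02  0.171]
side 128 [0.4809 0.013  0.1563] [ 0.464 -0.024  0.15 ] [0.528 0.046 0.162]
```

View pics/crop1.png

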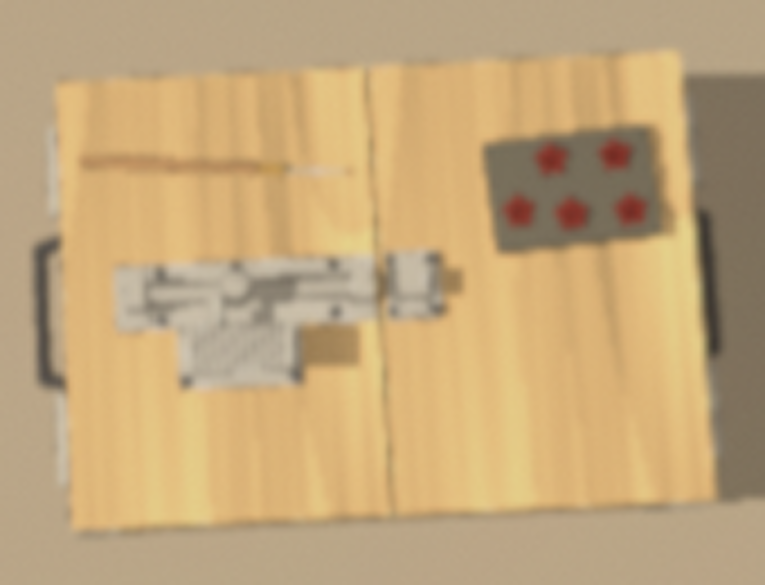

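The crop shows the knob at (240, 285), the plate at (240, 355), the keeper at (415, 285), and the needle at (80–350, 165), well clear. Heights agree with the given values: knob 0.168, plate 0.157, keeper 0.1425. Case yaw is about 3.4°, both from the lid rectangle and from the knob-to-keeper line. I'll approach above the near end of the knob with the fingers along case x and a gap of about 26 mm.

```bash
python3 -m handwheel '{"hand":[0.3,0.3,0.3,0.3,0.3,0.3,0.3,0.3,0.3,0.3,0.3,0.3],"translation":[[20,30,5],[40,60,10],[60,90,15],[80,120,20],[100,150,25],[120,180,30],[140,215,30],[160,250,30],[180,285,30],[200,320,30],[220,355,30],[240,390,30]],"turn":[[0,0,0.08],[0,0,0.16],[0,0,0.24],[0,0,0.32],[0,0,0.4],[0,0,0.48],[0,0,0.56],[0,0,0.64],[0,0,0.72],[0,0,0.8],[0,0,0.88],[0,0,0.96]]}' 20
python3 -m handwheel '{"hand":[0.3,0.3,0.3,0.3,0.3,0.3,0.3,0.3,0.3,0.3,0.3,0.3],"translation":[[15,35,0],[30,70,0],[45,105,0],[60,140,0],[75,175,0],[90,205,0],[100,230,0],[104,248,0],[104,248,0],[104,248,0],[104,248,0],[104,248,0]],"turn":[[0,0,0.08],[0,0,0.16],[0,0,0.24],[0,0,0.32],[0,0,0.38],[0,0,0.428],[0,0,0.428],[0,0,0.428],[0,0,0.428],[0,0,0.428],[0,0,0.428],[0,0,0.428]]}'
python3 - <<'E'
from h import *
from scipy.spatial.transform import Rotation as R
o=robot.get_obs(); print(o["time"],o["position"],R.from_quat(o["tool_rot"]).as_matrix().round(4),o["grip_width"],o["ft_force"])
p,w=cloud("wrist"); np.save("wrist.npy",w); save(p,"wrist1")
z=w[...,2]
for lo,hi in((.164,.174),(.152,.162),(.139,.146)):
    n,l,s,c=cv2.connectedComponentsWithStats(((z>lo)&(z<hi)).astype(np.uint8))
    for k in range(1,n):
        if s[k,4]>80:
            q=w[l==k]; print(lo,s[k],np.median(q,0).round(4),np.percentile(q,1,0).round(4),np.percentile(q,99,0).round(4), cv2.minAreaRect((q[:,:2]*1000).astype(np.float32)))
E
```

```text
time: 1.1
position: [0.39, -0.2148, 0.2714]
tool_rot: [0.824, 0.567, -0.0, -0.0]
ft_force: [1.2, 0.5, -0.2]
grip_width: 0.0266
grip_force: 0.0
time: 2.1
position: [0.4933, 0.0303, 0.2714]
tool_rot: [0.686, 0.727, -0.0, -0.0]
ft_force: [0.1, 0.2, -0.1]
grip_width: 0.0261
grip_force: 0.0
2.1 [0.49331597 0.03027193 0.27141023] [[-5.770e-02  9.983e-01 -6.000e-04]
 [ 9.983e-01  5.770e-02 -3.000e-04]
 [-3.000e-04 -6.000e-04 -1.000e+00]] 0.026130548568256418 [ 0.08656367  0.18820752 -0.1112055 ]
0.164 [276 212  26  24 353] [0.515  0.0121 0.169 ] [0.5076 0.0019 0.1643] [0.526  0.0181 0.1707] ((515.8440551757812, 11.00703239440918), (19.43240737915039, 14.3900728225708), 30.962251663208008)
0.152 [ 219  178   38   82 2610] [0.4795 0.0138 0.1575] [ 0.4619 -0.0266  0.1557] [0.4928 0.0412 0.1591] ((477.1786804199219, 6.810457229614258), (29.651044845581055, 69.73184967041016), 3.1821506023406982)
0.152 [275 208  24  14  96] [0.5142 0.0171 0.1571] [0.5074 0.0079 0.1521] [0.5251 0.0185 0.1618] ((515.1676635742188, 14.408284187316895), (19.197307586669922, 7.4060564041137695), 19.77956199645996)
0.139 [276 127  26  32 526] [0.5138 0.0737 0.1422] [0.5038 0.0571 0.1391] [0.5234 0.0817 0.144 ] ((514.2822875976562, 68.9412841796875), (19.818391799926758, 25.312332153320312), 3.82739520072937)
0.139 [275 160  22  54 229] [0.5155 0.031  0.1396] [0.5083 0.0125 0.139 ] [0.523  0.054  0.1453] ((518.0762939453125, 31.64549446105957), (45.12556457519531, 16.616634368896484), 84.62185668945312)
0.139 [273 297  17  10 154] [ 0.5192 -0.0754  0.1424] [ 0.5118 -0.0807  0.1411] [ 0.5269 -0.0707  0.1437] ((519.3507080078125, -75.45256042480469), (14.795331954956055, 10.362581253051758), 5.0465922355651855)
0.139 [273 318  21  10 167] [ 0.5228 -0.0993  0.1425] [ 0.5136 -0.1038  0.1394] [ 0.5325 -0.0956  0.1439] ((523.0699462890625, -99.675048828125), (18.834035873413086, 8.727919578552246), 5.318526744842529)
```

View pics/wrist1.png

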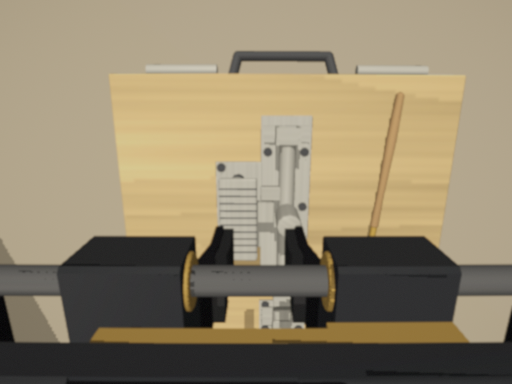

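The wrist view shows the knob at (288, 220), the ribbed plate at (238, 218), and the needle to the right, clear of the fingers. Close up, the plate is at (0.477, 0.007) and the knob's back edge at y≈0.0185. I'll shift +2 mm in x and y, go down to just above the plate, and take a look.

```bash
python3 -m handwheel '{"hand":[0.3,0.3,0.3,0.3,0.3,0.3,0.3,0.3,0.3,0.3],"translation":[[2,2,-10],[2,2,-25],[2,2,-40],[2,2,-55],[2,2,-68],[2,2,-78],[2,2,-85],[2,2,-89],[2,2,-90],[2,2,-90]],"turn":[[0,0,0],[0,0,0],[0,0,0],[0,0,0],[0,0,0],[0,0,0],[0,0,0],[0,0,0],[0,0,0],[0,0,0]]}'
python3 - <<'E'
from h import *
p,w=cloud("wrist"); save(p,"wrist2")
E
```

```text
time: 2.98
position: [0.4958, 0.033, 0.1814]
tool_rot: [0.686, 0.728, -0.0, -0.0]
ft_force: [0.0, 0.6, -0.9]
grip_width: 0.0259
grip_force: 0.0
```

View pics/wrist2.png

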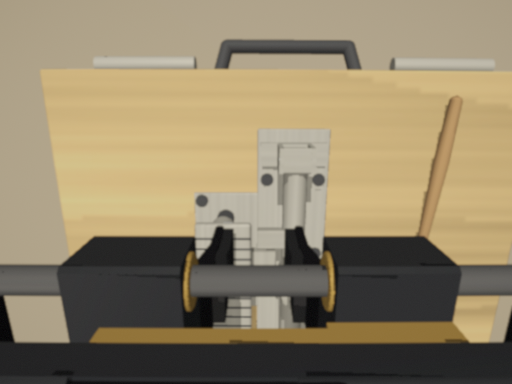

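The right finger is over the bar at u≈297, behind the knob, with no contact. The left finger is over the plate, whose +y end shows at row 225. Next I'll press down gradually.

```bash
python3 -m handwheel '{"hand":[0.3,0.3,0.3,0.3,0.3,0.3],"translation":[[0,0,-2],[0,0,-4],[0,0,-6],[0,0,-8],[0,0,-9],[0,0,-9]],"turn":[[0,0,0],[0,0,0],[0,0,0],[0,0,0],[0,0,0],[0,0,0]]}'
python3 -m handwheel '{"hand":[0.3,0.3,0.3,0.3,0.3,0.3],"translation":[[0,0,-1],[0,0,-2],[0,0,-3],[0,0,-4],[0,0,-5],[0,0,-5]],"turn":[[0,0,0],[0,0,0],[0,0,0],[0,0,0],[0,0,0],[0,0,0]]}'
```

```text
time: 3.53
position: [0.496, 0.0332, 0.1729]
tool_rot: [0.686, 0.728, 0.0, 0.0]
ft_force: [-1.1, -0.7, 5.7]
grip_width: 0.0264
grip_force: 2.6
time: 4.03
position: [0.496, 0.0332, 0.1681]
tool_rot: [0.686, 0.728, 0.0, 0.0]
ft_force: [-1.1, -0.9, 7.4]
grip_width: 0.0262
grip_force: 3.5
```

The plate is down about 8.5 mm (7.4 N, matching the spring). Now I'll press 1 mm further and push along the bolt's direction.

```bash
python3 -m handwheel '{"hand":[0.3,0.3,0.3,0.3,0.3,0.3,0.3,0.3,0.3,0.3],"translation":[[0,0,-1],[0,-2,-1],[0.2,-4,-1],[0.3,-6,-1],[0.5,-8,-1],[0.6,-10,-1],[0.7,-12,-1],[0.8,-14,-1],[0.9,-16,-1],[0.9,-16,-1]],"turn":[[0,0,0],[0,0,0],[0,0,0],[0,0,0],[0,0,0],[0,0,0],[0,0,0],[0,0,0],[0,0,0],[0,0,0]]}'
```

```text
time: 4.87
position: [0.4966, 0.0188, 0.1672]
tool_rot: [0.687, 0.727, 0.001, -0.001]
ft_force: [-1.5, 6.1, 7.5]
grip_width: 0.0262
grip_force: 4.4
```

```bash
python3 -m handwheel '{"hand":[0.3,0.3,0.3,0.3,0.3,0.3,0.3,0.3],"translation":[[0.1,-2,0],[0.2,-4,0],[0.3,-6,0],[0.5,-8,0],[0.6,-10,0],[0.7,-12,0],[0.8,-14,0],[0.8,-14,0]],"turn":[[0,0,0],[0,0,0],[0,0,0],[0,0,0],[0,0,0],[0,0,0],[0,0,0],[0,0,0]]}'
python3 -m handwheel '{"hand":[0.3,0.3,0.3,0.3,0.3,0.3],"translation":[[0.1,-2,0],[0.2,-4,0],[0.3,-6,0],[0.4,-7,0],[0.4,-7,0],[0.4,-7,0]],"turn":[[0,0,0],[0,0,0],[0,0,0],[0,0,0],[0,0,0],[0,0,0]]}'
```

```text
time: 5.53
position: [0.4974, 0.0049, 0.1672]
tool_rot: [0.687, 0.727, 0.001, -0.001]
ft_force: [-1.5, 5.1, 7.6]
grip_width: 0.0266
grip_force: 4.4
time: 6.03
position: [0.4978, -0.002, 0.1672]
tool_rot: [0.687, 0.727, 0.001, -0.001]
ft_force: [0.6, 6.2, 7.8]
grip_width: 0.026
grip_force: 4.4
```

```bash
for i in 1; do :; done; python3 -m handwheel '{"hand":[0.3,0.3,0.3,0.3],"translation":[[0.1,-2,0],[0.2,-4,0],[0.2,-4,0],[0.2,-4,0]],"turn":[[0,0,0],[0,0,0],[0,0,0],[0,0,0]]}'
python3 -m handwheel '{"hand":[0.3,0.3,0.3,0.3],"translation":[[0,-1,0],[0.1,-2,0],[0.1,-2,0],[0.1,-2,0]],"turn":[[0,0,0],[0,0,0],[0,0,0],[0,0,0]]}'
```

```text
time: 6.37
position: [0.498, -0.0061, 0.1672]
tool_rot: [0.687, 0.727, 0.001, -0.001]
ft_force: [1.0, 6.1, 7.3]
grip_width: 0.0261
grip_force: 4.4
time: 6.7
position: [0.498, -0.0066, 0.1672]
tool_rot: [0.687, 0.727, 0.002, -0.002]
ft_force: [0.9, 11.0, 8.7]
grip_width: 0.0261
grip_force: 6.8
```

Stopped hard: the force jumped to 11 N and the travel stalled at about the predicted point. I'll ease back 3 mm so nothing drags on the knob, then lift.

```bash
python3 -m handwheel '{"hand":[0.3,0.3,0.3,0.3,0.3,0.3,0.3,0.3,0.3,0.3,0.3,0.3],"translation":[[0,2,0],[0,4.5,0],[0,4.5,0],[0,4.5,3],[0,4.5,6],[0,4.5,9],[0,4.5,13],[0,4.5,20],[0,4.5,35],[0,4.5,55],[0,4.5,80],[0,4.5,100]],"turn":[[0,0,0],[0,0,0],[0,0,0],[0,0,0],[0,0,0],[0,0,0],[0,0,0],[0,0,0],[0,0,0],[0,0,0],[0,0,0],[0,0,0]]}'
python3 -m handwheel '{"hand":[0.3,0.3,0.3,0.3,0.3,0.3,0.3,0.3,0.3],"translation":[[0,15,15],[-5,40,30],[-10,70,45],[-15,100,60],[-20,130,70],[-20,155,80],[-20,170,80],[-20,170,80],[-20,170,80]],"turn":[[0,0,0],[0,0,0],[0,0,0],[0,0,0],[0,0,0],[0,0,0],[0,0,0],[0,0,0],[0,0,0]]}'
python3 - <<'E'
from h import *
for nm in("wrist","top"):
    p,w=cloud(nm); save(p,nm+"3"); z=w[...,2]
    inb=(w[...,0]>.44)&(w[...,0]<.55)&(w[...,1]>-.13)&(w[...,1]<.1)
    for lo,hi in((.163,.175),(.1495,.162),(.139,.1495)):
        n,l,s,c=cv2.connectedComponentsWithStats((inb&(z>lo)&(z<hi)).astype(np.uint8))
        for k in range(1,n):
            if s[k,4]>20: q=w[l==k]; print(nm,lo,s[k],np.median(q,0).round(4),np.percentile(q,2,0).round(4),np.percentile(q,98,0).round(4))
E
```

```text
time: 7.7
position: [0.498, -0.0051, 0.2678]
tool_rot: [0.686, 0.728, 0.0, -0.0]
ft_force: [-0.3, -0.4, -0.3]
grip_width: 0.0264
grip_force: 0.0
time: 8.45
position: [0.4775, 0.1652, 0.3464]
tool_rot: [0.685, 0.728, -0.0, -0.0]
ft_force: [0.6, 0.2, 0.5]
grip_width: 0.0262
grip_force: 0.0
wrist 0.1495 [237 297  27  31 816] [0.4774 0.0042 0.1576] [ 0.463  -0.0159  0.1562] [0.4917 0.0228 0.159 ]
wrist 0.1495 [280 325  10   3  21] [ 0.5176 -0.0174  0.1517] [ 0.513  -0.0184  0.15  ] [ 0.5236 -0.0164  0.1538]
wrist 0.139 [278 244   6  13  74] [0.5068 0.0747 0.1423] [0.5037 0.0672 0.1409] [0.5101 0.0813 0.1439]
wrist 0.139 [276 297  17  31 158] [ 0.518  -0.0161  0.1407] [ 0.5101 -0.0229  0.139 ] [0.5268 0.0123 0.1493]
top 0.163 [266 200   7   7  37] [ 0.5188 -0.0275  0.1694] [ 0.5098 -0.0361  0.1644] [ 0.5252 -0.0189  0.1733]
top 0.1495 [246 212  24  12 229] [0.4769 0.0039 0.1577] [ 0.4624 -0.0278  0.1521] [0.4919 0.0385 0.1615]
top 0.139 [291 199   9   7  48] [ 0.5234 -0.1067  0.1429] [ 0.5143 -0.1159  0.1392] [ 0.5319 -0.095   0.148 ]
top 0.139 [280 200  11   7  44] [ 0.5201 -0.0748  0.1425] [ 0.511  -0.0895  0.1394] [ 0.5292 -0.0628  0.1469]
top 0.139 [233 202   4   8  24] [0.5134 0.0742 0.1423] [0.5017 0.0685 0.1394] [0.5223 0.0776 0.1468]
```

View pics/top3.png

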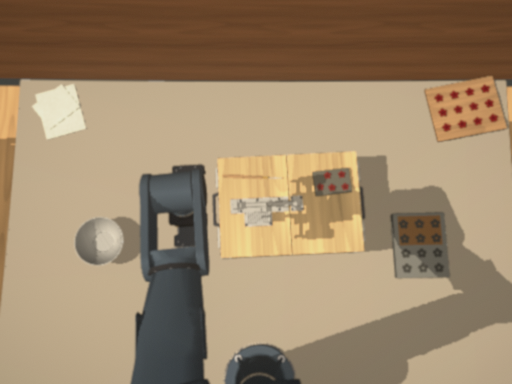

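View pics/wrist3.png

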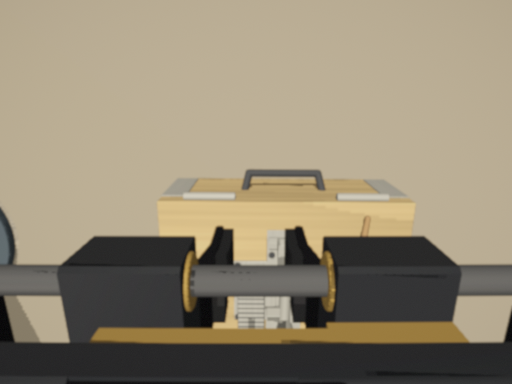

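The top view shows the knob moved from u≈257 to u≈269, which is 34.5 mm towards the keeper. The plate is back up at z = 0.1577, the lids are level, and the needle, stone pieces and bowl haven't moved. In the wrist view the hand is clear of everything.

```bash
python3 -c "
from rig import hand_in
print(hand_in())"
```

```text
the job is handed in; nothing more can be done
None
```

The case is bolted and the job is handed in: the bolt went fully home in its keeper (34.5 mm of travel measured), the catch sprang back up behind it, both lids are shut, nothing else moved, and it took about 8.6 s.

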